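# Take the used bayonet filter out of the bench filter holder

### The job

The filter cartridge with the straight bar grip in the twin filter holder is used up: turn it anticlockwise (seen from above) to its stop so that its lugs come under the slots, lift it straight out, and stand it upright in the steel tray. Leave the plug with the round knob next to it locked in its place.

Things in the scene. Friction and masses are not known exactly. Their poses are not given: they have to be found in the camera images.
- filter_center (a point): Used filter: grey cylinder 38 mm across, 45 mm high, topped by a black bar grip 44 long, 14 thick, 40 mm high; 85 mm in all, 150 g. Point: half-way up its axis; z up, x along the bar. Two lugs in line with the bar, 14 mm wide, reach 28 mm from the axis under the holder's deck. It stands in a port (3 mm play), turns easily, its bar 50 to 75 degrees clockwise (from above) of the holder's x axis.
- holder: Fixed grey block, 110 (x) by 200 (y) by 48 mm high. Origin: centre of underside, z up. Ports 50 mm from centre along +y and -y: one has the filter, one the plug. Port floor 18 mm up; each port has two slots 26 mm wide along the holder's x. With the bar parallel to the holder's x (10 degrees either way) the filter lifts out; a stop halts it 10 degrees past parallel. Raised 40 mm it is clear.
- plug_center (a point): The plug in the other port: same grey body and 85 mm height as the filter, but a round black knob 40 mm across on top. To be left locked where it is. Point: on its axis, half-way up; x runs along its hidden lugs.
- tray: Empty shallow stainless-steel tray fixed to the bench, 150 mm (its x) by 200 mm (its y) outside, 25 mm high, walls and floor 3 mm thick. Origin: centre of its underside (the inner floor is 3 mm higher); z up. The holder and the tray stand on opposite sides, left and right, either way round.
Mind the look-alikes: they are no part of the job. Of the things like the holder, leave any that is orange; of the rest the larger one is meant.

How it is judged:
By the outcome, as a careful person would: the job done as asked, in the order asked, and still so for the second after the job is handed in, with the robot touching nothing.
It also fails if it takes over 45 s, if anything falls off the work surface, if the arm or the gripper's body presses on something with over 40 N, if the wrist force passes 120 N, or if a joint passes its speed limit or range.

### The arm

A 7-joint arm with a two-finger parallel gripper is mounted at the origin on the work surface. World frame = base frame: x ahead of the robot, y to its left, z up, the work surface at z = 0. Lengths are in m, angles in rad, forces in N, time in s.
With the tool pointing down it reaches from about 0.375 to 0.925 m from the base axis. Payload 3.1 kg.
Tool frame: the origin (TCP) lies on the centre line of the jaws, within the pads' length; the fingertips stand ctrl.nose_length ahead of it and the grasp point (between the pads) lies 5 mm behind it (ctrl.nose_length is the distance from the TCP to the fingertips, in m); z points along the fingers, y is the direction in which the jaws open and shut (so a half turn about z gives the same grasp; the last joint's range is limited). The gripper opens to 85 mm and grips with 20 to 120 N. Pads are 22 mm wide; open, the fingers measure 114 mm over their backs; the gripper's body (76 mm by 85 mm) begins 54 mm behind the grasp point. The pads swing forward as they close: fully open they stand 13 mm farther back than shut.
Start: joints at [1.212, 0.383, 0.044, 1.598, -0.018, 1.161, -0.05], TCP at [0.168, -0.628, 0.245] pointing down, gripper open.
Joint ranges: [-2.61, 2.61], [-0.41, 2.15], [-1.48, 1.57], [0, 2.5], [-1.57, 4.71], [0.05, 1.97], [-2.85, 2.85]. Speed limits (rad/s): [2.79, 2.79, 3.14, 3.14, 3.14, 3.14, 3.14].

### API

Orientations are given as a unit quaternion [x, y, z, w].
In Python, from plant import ctrl gives the robot as it stands.
- The arm moves only by the tool drive_tool, never from a script. Its argument "steps" is a list of rows, each an object of numbers: "x", "y", "z": the shift along the world's x, y, z in m; "rx", "ry", "rz": the turn, a rotation vector about the world's x, y, z in rad; "gripper": the closure, from 0 (fully open) to 1 (shut). A call has 1 to 12 rows; each row shifts and turns the commanded pose from where the row before left it; what a row does not reach is not made up. A row lasts 1/10 s, in which the tool goes at most 50 mm and 8.59 degrees, less where a joint would pass 70% of its speed; a pose out of reach is approached as far as the arm can. A call is refused whole if a number of a shift passes 0.05 or a number of a turn 0.15, either way. A call with a gripper value outside its range is refused whole. The fingers move at their own pace and stop on an object; the grip force is fixed at half the most. Time passes only in rows, so rows that do not move let the fingers close. It gives the time, the measured TCP pose, the force and the opening at its end, in the units of the state.
- ctrl.state(): the state, without advancing time (a new reading comes with each control period).
- ctrl.snapshot(name): name is "scene" or "top" or "wrist"; returns a dict with "frame" (480x640x3 uint8, red, green, blue), "range_z" (480x640 float32, m along the optical axis (not along the pixel's ray), 0 where there is no reading), "fx", "fy", "cx", "cy" (pixels), "R" (3x3) and "t" (3): a world point X has camera coordinates R X + t; the wrist camera has in their place "hand_eye" (4x4, takes a point from camera to tool coordinates, whose origin is the TCP and whose axes are the flange's). Camera axes: x right, y down, z forward; pixel columns grow to the right and rows downward; lengths in m; the calibration is good to about 2 mm. The wrist camera is an equidistant fisheye: a pixel r from the principal point sees the ray r / f radians off the axis. A picture is of the moment at which its call begins: read the wrist's pose just before it.
- ctrl.hand_in(): hands the job in, once; it reports no verdict.
Trained networks look in a picture, given as the dict that the camera call returned (one of the last four; its "shot" number tells which), for a name from the list of things; names that differ only in an ending like _2 or _b are one class to them, and where a whole thing is asked for, a point or a joint stands for the part that bears it (a point fixed in the world has none). Each returns a list of dicts, best first, with "conf" (0 to 1); they miss things now and then, are a little off and sometimes report something else, mostly with a low value. They report only what shows in the picture. A call takes as long as a camera call. They do not tell look-alikes from the thing itself.
- ctrl.trace(picture, query): "region" (480x640 bool, what is visible of it) and "rect" ([left, top, width, height] in pixels, round what is visible of it).
The state is a dict: "time_s": time; "qpos": joint angles; "joint_velocities": joint speeds; "joint_efforts": joint torques, N m; "ee_pos": TCP position; "tcp_rot": TCP orientation; "contact_force": force on the tool from outside, world axes, zero at the start; "wrist_torque": the same for the moment, N m; "opening": finger opening in m.
Only numpy, scipy, OpenCV 4.12 (cv2) and the standard library are available. Lean on these libraries where they do the work, as an engineer would, in place of code of your own. Each camera call takes 0.05 s, during which the arm holds its last target.

## Working session

There is one attempt and no reset: what is moved stays moved. The work goes in short steps, Python scripts to look and compute and a tool call to move; the robot and the scene stay as the last step left them, time stands still between calls to the robot, and variables do not carry over. Pictures are saved under pics/ and viewed, and the job is handed in when it is done.

Besides the shell and the picture viewer there is one more tool, called after ">>>" by a JSON object that holds its "api" and its "payload", one argument or row to a line. drive_tool: Moves the arm, as the interface text tells. Its arguments: {"type":"object","properties":{"steps":{"type":"array","items":{"type":"object","properties":{"x":{"type":"number"},"y":{"type":"number"},"z":{"type":"number"},"rx":{"type":"number"},"ry":{"type":"number"},"rz":{"type":"number"},"gripper":{"type":"number"}}}}},"required":["steps"]}

```bash
mkdir -p pics; ls; cat > h.py <<'E'
import numpy as np,cv2,pickle
from plant import ctrl
def save(p,n): cv2.imwrite('pics/'+n,cv2.cvtColor(p['frame'],cv2.COLOR_RGB2BGR))
def cloud(p):
    z=p['range_z'];v,u=np.mgrid[0:480,0:640]
    c=np.stack([(u-p['cx'])/p['fx']*z,(v-p['cy'])/p['fy']*z,z],-1)
    w=(c-p['t'])@p['R']
    w[z==0]=np.nan
    return w
E
python3 - <<'E'
from h import *
s=ctrl.state();print(s['ee_pos'],s['tcp_rot'],s['opening'],s['time_s'],ctrl.nose_length)
for n in ['top','scene']:
    p=ctrl.snapshot(n);save(p,n+'1.png')
    pickle.dump(p,open(n+'1.pkl','wb'))
    w=cloud(p)
    for q in (['holder','tray','filter_center','plug_center'] if n=='top' else []):
        for d in ctrl.trace(p,q):
            m=d['region'];print(n,q,d['conf'],d['rect'],np.nanmedian(w[m],0),np.nanmax(w[m],0),np.nanmin(w[m],0))
E
```

```text
pics
[ 0.16737583 -0.62714482  0.24386012] [ 9.91500401e-01  1.30096914e-01 -2.40449255e-04 -1.29965632e-03] 0.08561123149424169 0.0 0.014
top holder 0.86 [328.0, 148.7, 100.9, 77.1] [ 0.57819948 -0.21137982  0.04602222] [ 0.69780892 -0.10494002  0.09768183] [ 0.51634978 -0.32802568 -0.00693268]
top holder 0.71 [452.5, 269.7, 78.8, 59.5] [ 0.34516372 -0.44730903  0.03300552] [ 0.417721   -0.37159948  0.04058221] [ 0.29560383 -0.52954207 -0.00425678]
top holder 0.6 [254.5, 274.2, 70.8, 59.9] [ 0.3344925  -0.02663792  0.03400272] [0.40559095 0.05161008 0.04239235] [ 0.28653354 -0.10120849 -0.00453714]
top tray 0.76 [141.7, 162.8, 112.0, 92.6] [0.55452658 0.17952191 0.00228645] [0.65303023 0.29457402 0.02922497] [ 0.45164042  0.05971944 -0.00582575]
top filter_center 0.88 [388.8, 184.6, 23.8, 19.7] [ 0.57105436 -0.25665779  0.0751543 ] [ 0.60656095 -0.23717823  0.10578223] [ 0.55846178 -0.28208632  0.01613798]
top plug_center 0.95 [341.3, 172.6, 22.9, 26.8] [ 0.58472324 -0.15882397  0.09916364] [ 0.62988194 -0.13669638  0.10704385] [ 0.57230255 -0.18357895  0.01473733]
```

View pics/top1.png

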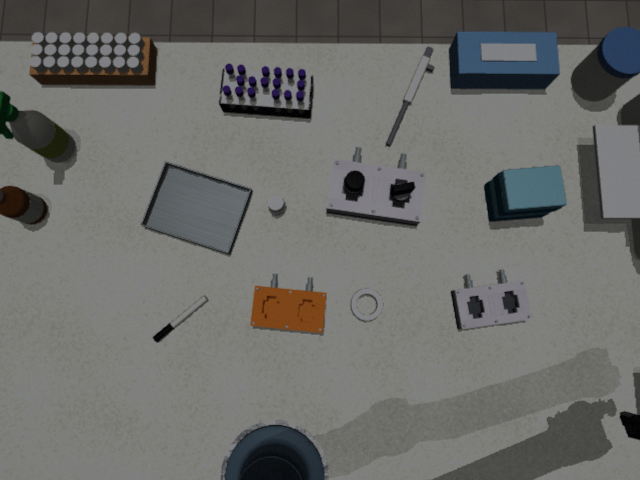

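View pics/scene1.png

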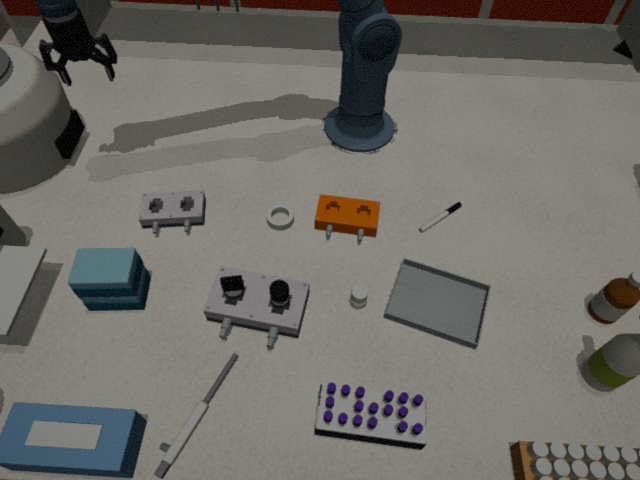

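Top view: holder at pixels (375,190), with the plug knob at (354,182) and the filter bar at (402,190). Tray is at (198,208). The small white holder and the orange one are look-alikes. Next I fit the geometry.

```bash
python3 - <<'E'
from h import *
for n in ['top','scene']:
    p=pickle.load(open(n+'1.pkl','rb'));w=cloud(p)
    print(n,p['fx'],-p['R'].T@p['t'])
    x,y,z=w[...,0],w[...,1],w[...,2]
    def rect(m,name):
        P=w[m][:,:2];r=cv2.minAreaRect((P*1000).astype(np.float32));print(name,len(P),r,np.median(z[m]), P.mean(0))
    box=(x>.45)&(x<.72)&(y>-.34)&(y<-.09)
    m=box&(z>.040)&(z<.056)
    mm=cv2.morphologyEx(m.astype(np.uint8),cv2.MORPH_OPEN,np.ones((5,5)))>0
    rect(mm,'deck')
    t=box&(z>.09)&(z<.115)
    nn,l,st,c=cv2.connectedComponentsWithStats(t.astype(np.uint8))
    for i in range(1,nn):
        if st[i,4]>20:
            rect(l==i,'top%d'%i)
    b=(x>.42)&(x<.68)&(y>.03)&(y<.33)
    rect(b&(z>.015)&(z<.035),'trayrim')
    rect(b&(z>.0)&(z<.007),'trayfloor')
    # crop
    v,u=np.where(box);v0,v1,u0,u1=v.min(),v.max(),u.min(),u.max()
    c=p['frame'][v0:v1,u0:u1];cv2.imwrite('pics/crop_%s.png'%n,cv2.cvtColor(cv2.resize(c,None,fx=5,fy=5,interpolation=cv2.INTER_CUBIC),cv2.COLOR_RGB2BGR)[:600,:800]);print(v0,u0)
E
```

```text
top 513.433543215886 [ 0.30523445 -0.08822013  1.1077954 ]
deck 3663 ((585.3612060546875, -210.5994110107422), (200.04501342773438, 112.21454620361328), 81.73731994628906) 0.046589931368420254 [ 0.58330422 -0.21068346]
top1 304 ((591.81884765625, -160.42059326171875), (38.243038177490234, 38.37550735473633), 7.886476993560791) 0.1009512405380276 [ 0.59087565 -0.16053117]
top2 167 ((577.701171875, -260.1830139160156), (14.176058769226074, 44.59711456298828), 12.03217887878418) 0.10085400120379256 [ 0.5768209  -0.25933625]
trayrim 671 ((552.9459838867188, 177.18173217773438), (201.9798583984375, 150.6193084716797), 72.20854187011719) 0.022517750489533268 [0.55722959 0.18093132]
trayfloor 7252 ((550.0097045898438, 180.08004760742188), (299.6231384277344, 259.9173583984375), 89.98604583740234) 0.0018334215690922547 [0.54837963 0.18112585]
136 320
scene 486.20038625190074 [ 1.06779555 -0.06187981  0.95220481]
deck 3277 ((585.9039306640625, -209.19671630859375), (201.44212341308594, 113.66181182861328), 81.68086242675781) 0.04785646909185089 [ 0.59425219 -0.20731221]
top1 193 ((579.687255859375, -257.93243408203125), (16.017065048217773, 43.80950164794922), 12.763911247253418) 0.10178867242168468 [ 0.5812454  -0.25731559]
top2 315 ((594.03515625, -159.09246826171875), (39.54635238647461, 38.08273696899414), 5.390633583068848) 0.10239212680234504 [ 0.59672227 -0.15864034]
trayrim 839 ((554.6431884765625, 178.77536010742188), (200.44329833984375, 154.66905212402344), 72.09452056884766) 0.022593764145997352 [0.55952145 0.18428309]
trayfloor 8366 ((550.0100708007812, 180.6404266357422), (298.73101806640625, 259.95404052734375), 89.99104309082031) 0.0020294106720646545 [0.55688172 0.17898354]
252 186
```

>>> {"api": "drive_tool", "payload": {
  "steps": [
    {"x":0.0343,"y":0.0306,"z":-0.004,"rz":0.127},
    {"x":0.0343,"y":0.0306,"z":-0.004,"rz":0.127},
    {"x":0.0343,"y":0.0306,"z":-0.004,"rz":0.127},
    {"x":0.0343,"y":0.0306,"z":-0.004,"rz":0.127},
    {"x":0.0343,"y":0.0306,"z":-0.004,"rz":0.127},
    {"x":0.0343,"y":0.0306,"z":-0.004,"rz":0.127},
    {"x":0.0343,"y":0.0306,"z":-0.004,"rz":0.127},
    {"x":0.0343,"y":0.0306,"z":-0.004,"rz":0.127},
    {"x":0.0343,"y":0.0306,"z":-0.004,"rz":0.127},
    {"x":0.0343,"y":0.0306,"z":-0.004,"rz":0.127},
    {"x":0.0343,"y":0.0306,"z":-0.004,"rz":0.127},
    {"x":0.0343,"y":0.0306,"z":-0.004,"rz":0.127}
  ]
}}

```text
invalid input
```

```bash
cat >> h.py <<'E'
from scipy.spatial.transform import Rotation as Ro
def st():
    s=ctrl.state();R=Ro.from_quat(s['tcp_rot']).as_matrix()
    print('t',round(s['time_s'],2),'p',np.round(s['ee_pos'],4),'jaw',round(np.degrees(np.arctan2(R[1,1],R[0,1])),2),'zax',np.round(R[:,2],4),'F',np.round(s['contact_force'],1),'M',np.round(s['wrist_torque'],2),'open',round(s['opening'],4),'q',np.round(s['qpos'],2))
    return s
E
python3 - <<'E'
from h import *
s=st();p=ctrl.snapshot('wrist');save(p,'w1.png');print(p['hand_eye'],p['fx'],p['cx'],p['cy'])
T=np.eye(4);T[:3,:3]=Ro.from_quat(s['tcp_rot']).as_matrix();T[:3,3]=s['ee_pos'];T=T@p['hand_eye']
z=p['range_z'];v,u=np.mgrid[0:480,0:640]
dx,dy=u-p['cx'],v-p['cy'];r=np.hypot(dx,dy);th=r/p['fx'];k=np.where(r>0,np.tan(th)/np.maximum(r,1e-9),1/p['fx'])
c=np.stack([dx*k*z,dy*k*z,z,np.ones_like(z)],-1);w=(c@T.T)[...,:3];w[(z==0)|(th>1.3)]=np.nan
x,y,zz=w[...,0],w[...,1],w[...,2]
m=(zz>.092)&(zz<.11)&(abs(x-.58)<.06)&(abs(y+.26)<.045)
print(m.sum(),cv2.minAreaRect((w[m][:,:2]*1000).astype(np.float32)),np.median(zz[m]))
E
```

```text
t 0.3 p [ 0.1675 -0.6277  0.2448] jaw -75.06 zax [-2.e-04  9.e-04 -1.e+00] F [-0.2 -0.5 -0. ] M [-0.02 -0.06  0.01] open 0.0849 q [ 1.21  0.38  0.04  1.6  -0.02  1.16 -0.05]
[[-1.30085632e-03 -9.60943023e-01 -2.76743227e-01  6.87606675e-02]
 [ 9.99999054e-01 -1.12646350e-03 -7.89135304e-04 -1.18202775e-04]
 [ 4.46572920e-04 -2.76743992e-01  9.60943580e-01 -1.28122194e-01]
 [ 0.00000000e+00  0.00000000e+00  0.00000000e+00  1.00000000e+00]] 371.64829954431775 326.5968326085033 242.7659003119787
0 ((0.0, 0.0), (0.0, 0.0), 0.0) nan
  return _methods._mean(a, axis=axis, dtype=dtype,
  ret = ret.dtype.type(ret / rcount)
```

>>> {"api": "drive_tool", "payload": {
  "steps": [
    {"x":0.034,"y":0.031,"z":-0.004,"rx":0,"ry":0,"rz":0.127,"gripper":0},
    {"x":0.034,"y":0.031,"z":-0.004,"rx":0,"ry":0,"rz":0.127,"gripper":0},
    {"x":0.034,"y":0.031,"z":-0.004,"rx":0,"ry":0,"rz":0.127,"gripper":0},
    {"x":0.034,"y":0.031,"z":-0.004,"rx":0,"ry":0,"rz":0.127,"gripper":0},
    {"x":0.034,"y":0.031,"z":-0.004,"rx":0,"ry":0,"rz":0.127,"gripper":0},
    {"x":0.034,"y":0.031,"z":-0.004,"rx":0,"ry":0,"rz":0.127,"gripper":0},
    {"x":0.034,"y":0.031,"z":-0.004,"rx":0,"ry":0,"rz":0.127,"gripper":0},
    {"x":0.034,"y":0.031,"z":-0.004,"rx":0,"ry":0,"rz":0.127,"gripper":0},
    {"x":0.034,"y":0.031,"z":-0.004,"rx":0,"ry":0,"rz":0.127,"gripper":0},
    {"x":0.034,"y":0.031,"z":-0.004,"rx":0,"ry":0,"rz":0.127,"gripper":0},
    {"x":0.034,"y":0.031,"z":-0.004,"rx":0,"ry":0,"rz":0.127,"gripper":0},
    {"x":0.034,"y":0.031,"z":-0.004,"rx":0,"ry":0,"rz":0.127,"gripper":0}
  ]
}}

```text
time_s: 1.55
ee_pos: [0.5768, -0.255, 0.1974]
tcp_rot: [0.626, 0.78, -0.0, 0.0]
contact_force: [0.4, -1.1, 0.7]
opening: 0.0855
```

```bash
cat >> h.py <<'E'
def wcloud(s,p):
    T=np.eye(4);T[:3,:3]=Ro.from_quat(s['tcp_rot']).as_matrix();T[:3,3]=s['ee_pos'];T=T@p['hand_eye']
    z=p['range_z'];v,u=np.mgrid[0:480,0:640]
    dx,dy=u-p['cx'],v-p['cy'];r=np.hypot(dx,dy);th=r/p['fx'];k=np.where(r>0,np.tan(th)/np.maximum(r,1e-9),1/p['fx'])
    c=np.stack([dx*k*z,dy*k*z,z,np.ones_like(z)],-1);w=(c@T.T)[...,:3];w[(z==0)|(th>1.3)]=np.nan
    return w
E
python3 - <<'E'
from h import *
s=st();p=ctrl.snapshot('wrist');save(p,'w2.png')
w=wcloud(s,p);x,y,zz=w[...,0],w[...,1],w[...,2]
m=(zz>.095)&(zz<.11)&(abs(x-.58)<.06)&(abs(y+.26)<.035)
print(m.sum(),cv2.minAreaRect((w[m][:,:2]*1000).astype(np.float32)),np.median(zz[m]))
E
```

```text
t 1.55 p [ 0.5768 -0.255   0.1974] jaw 12.53 zax [ 4.e-04 -5.e-04 -1.e+00] F [ 0.4 -1.1  0.7] M [-0.06  0.    0.03] open 0.0855 q [ 0.69  0.43 -0.43  1.67  0.2   1.08  0.42]
1489 ((577.9091186523438, -259.9209289550781), (14.144521713256836, 44.0212516784668), 12.083362579345703) 0.10231826837950891
```

View pics/w2.png

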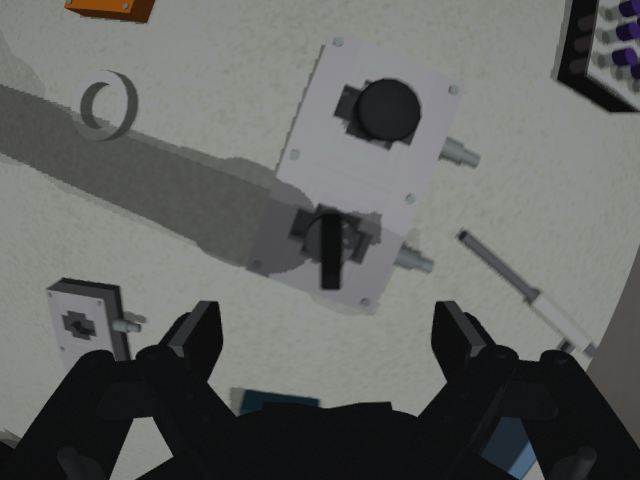

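The bar sits at (331,250), midway between the fingers and aligned with them. The wrist measurement (0.578, -0.260), yaw 12.1°, agrees with the others. I'll descend and grip.

>>> {"api": "drive_tool", "payload": {
  "steps": [
    {"x":0.002,"y":-0.004,"z":-0.03,"rx":0,"ry":0,"rz":-0.007,"gripper":0},
    {"x":0,"y":0,"z":-0.03,"rx":0,"ry":0,"rz":0,"gripper":0},
    {"x":0,"y":0,"z":-0.03,"rx":0,"ry":0,"rz":0,"gripper":0},
    {"x":0,"y":0,"z":-0.019,"rx":0,"ry":0,"rz":0,"gripper":0},
    {"x":0,"y":0,"z":0,"rx":0,"ry":0,"rz":0,"gripper":0.3},
    {"x":0,"y":0,"z":0,"rx":0,"ry":0,"rz":0,"gripper":0.5}
  ]
}}

```text
time_s: 2.2
ee_pos: [0.5776, -0.2603, 0.0884]
tcp_rot: [0.63, 0.776, -0.0, -0.0]
contact_force: [-0.8, 0.6, -0.4]
opening: 0.0592
```

```bash
python3 - <<'E'
from h import *
s=st();p=ctrl.snapshot('wrist');save(p,'w3.png')
E
```

```text
t 2.2 p [ 0.5776 -0.2603  0.0884] jaw 11.83 zax [-2.e-04  1.e-04 -1.e+00] F [-0.8  0.6 -0.4] M [ 0.02 -0.06  0.02] open 0.0592 q [ 0.66  0.56 -0.39  1.73  0.26  0.9   0.37]
```

View pics/w3.png

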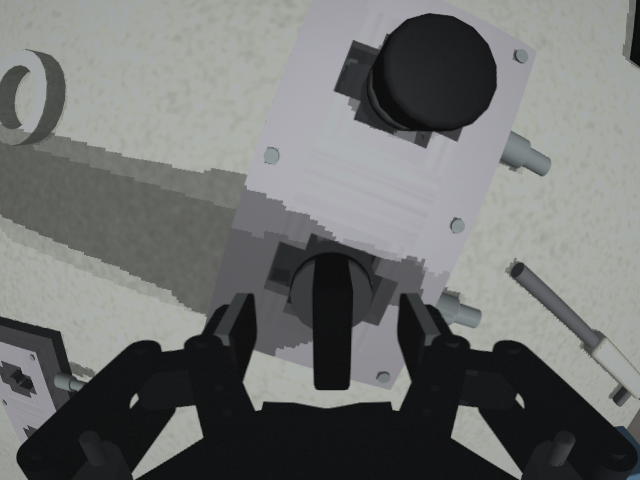

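The bar at (332,320) is centred between the pads, so I close.

>>> {"api": "drive_tool", "payload": {
  "steps": [
    {"x":0,"y":0,"z":0,"rx":0,"ry":0,"rz":0,"gripper":1},
    {"x":0,"y":0,"z":0,"rx":0,"ry":0,"rz":0,"gripper":1},
    {"x":0,"y":0,"z":0,"rx":0,"ry":0,"rz":0,"gripper":1},
    {"x":0,"y":0,"z":0,"rx":0,"ry":0,"rz":0,"gripper":1},
    {"x":0,"y":0,"z":0,"rx":0,"ry":0,"rz":0,"gripper":1}
  ]
}}

```text
time_s: 2.75
ee_pos: [0.5787, -0.2605, 0.0899]
tcp_rot: [0.63, 0.776, 0.0, 0.001]
contact_force: [0.1, 0.0, 6.3]
opening: 0.0129
```

```bash
python3 - <<'E'
from h import *
st()
E
```

```text
t 2.75 p [ 0.5787 -0.2605  0.0899] jaw 11.86 zax [ 0.0021 -0.0011 -1.    ] F [0.1 0.  6.3] M [-0.01  0.28 -0.03] open 0.0129 q [ 0.66  0.56 -0.39  1.73  0.26  0.9   0.37]
```

>>> {"api": "drive_tool", "payload": {
  "steps": [
    {"x":0,"y":0,"z":0.001,"rx":0,"ry":0,"rz":0.06,"gripper":1},
    {"x":0,"y":0,"z":0,"rx":0,"ry":0,"rz":0.1,"gripper":1},
    {"x":0,"y":0,"z":0,"rx":0,"ry":0,"rz":0.1,"gripper":1},
    {"x":0,"y":0,"z":0,"rx":0,"ry":0,"rz":0.1,"gripper":1}
  ]
}}

```text
time_s: 3.15
ee_pos: [0.5773, -0.2598, 0.0898]
tcp_rot: [0.479, 0.878, -0.0, -0.0]
contact_force: [-2.2, 0.9, 4.7]
opening: 0.0129
```

```bash
python3 - <<'E'
from h import *
st()
E
```

```text
t 3.15 p [ 0.5773 -0.2598  0.0898] jaw 32.72 zax [-1.1e-03  1.0e-04 -1.0e+00] F [-2.2  0.9  4.7] M [ 0.16  0.47 -0.02] open 0.0129 q [ 0.72  0.57 -0.47  1.73  0.32  0.92  0.69]
```

>>> {"api": "drive_tool", "payload": {
  "steps": [
    {"x":0,"y":0,"z":0,"rx":0,"ry":0,"rz":0.1,"gripper":1},
    {"x":0,"y":0,"z":0,"rx":0,"ry":0,"rz":0.1,"gripper":1},
    {"x":0,"y":0,"z":0,"rx":0,"ry":0,"rz":0.1,"gripper":1},
    {"x":0,"y":0,"z":0,"rx":0,"ry":0,"rz":0.1,"gripper":1},
    {"x":0,"y":0,"z":0,"rx":0,"ry":0,"rz":0.1,"gripper":1},
    {"x":0,"y":0,"z":0,"rx":0,"ry":0,"rz":0.1,"gripper":1},
    {"x":0,"y":0,"z":0,"rx":0,"ry":0,"rz":0.1,"gripper":1},
    {"x":0,"y":0,"z":0,"rx":0,"ry":0,"rz":0.1,"gripper":1},
    {"x":0,"y":0,"z":0,"rx":0,"ry":0,"rz":0.1,"gripper":1},
    {"x":0,"y":0,"z":0,"rx":0,"ry":0,"rz":0,"gripper":1}
  ]
}}

```text
time_s: 4.15
ee_pos: [0.5776, -0.2613, 0.0898]
tcp_rot: [0.052, 0.999, -0.001, 0.0]
contact_force: [-0.8, -0.4, 4.2]
opening: 0.0129
```

```bash
python3 - <<'E'
from h import *
st()
E
```

```text
t 4.15 p [ 0.5776 -0.2613  0.0898] jaw 84.0 zax [ 3.0e-04 -1.4e-03 -1.0e+00] F [-0.8 -0.4  4.2] M [-0.42  0.24  0.03] open 0.0129 q [ 0.86  0.62 -0.66  1.72  0.45  0.95  1.49]
```

>>> {"api": "drive_tool", "payload": {
  "steps": [
    {"x":0,"y":0,"z":0,"rx":0,"ry":0,"rz":0.05,"gripper":1},
    {"x":0,"y":0,"z":0,"rx":0,"ry":0,"rz":0.05,"gripper":1},
    {"x":0,"y":0,"z":0,"rx":0,"ry":0,"rz":0.03,"gripper":1},
    {"x":0,"y":0,"z":0,"rx":0,"ry":0,"rz":0,"gripper":1}
  ]
}}

```text
time_s: 4.55
ee_pos: [0.5775, -0.2605, 0.0898]
tcp_rot: [-0.012, 1.0, -0.0, -0.0]
contact_force: [-1.4, -0.3, 5.8]
opening: 0.0125
```

```bash
python3 - <<'E'
from h import *
st();p=ctrl.snapshot('wrist');save(p,'w4.png')
E
```

```text
t 4.55 p [ 0.5775 -0.2605  0.0898] jaw 91.37 zax [-4.e-04 -7.e-04 -1.e+00] F [-1.4 -0.3  5.8] M [-0.22  0.42 -0.12] open 0.0125 q [ 0.88  0.63 -0.69  1.72  0.47  0.96  1.61]
```

View pics/w4.png

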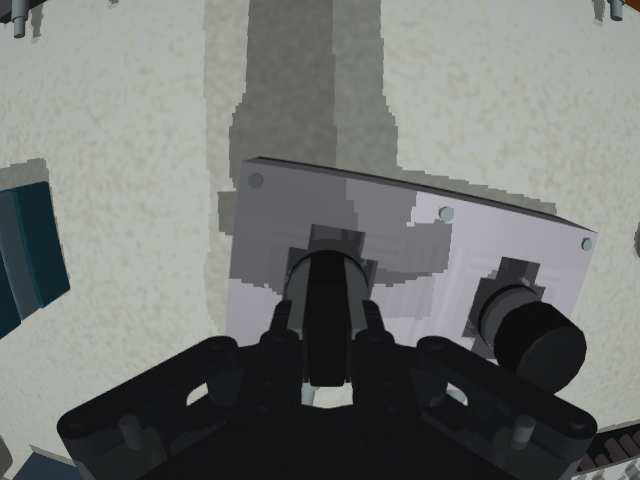

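>>> {"api": "drive_tool", "payload": {
  "steps": [
    {"x":0,"y":0,"z":0,"rx":0,"ry":0,"rz":0.03,"gripper":1},
    {"x":0,"y":0,"z":0,"rx":0,"ry":0,"rz":0.02,"gripper":1}
  ]
}}

```text
time_s: 4.8
ee_pos: [0.5775, -0.2603, 0.0899]
tcp_rot: [-0.035, 0.999, 0.0, -0.0]
contact_force: [-2.4, 0.1, 5.5]
opening: 0.0132
```

```bash
python3 - <<'E'
from h import *
st()
E
```

```text
t 4.8 p [ 0.5775 -0.2603  0.0899] jaw 93.97 zax [-3.e-04  8.e-04 -1.e+00] F [-2.4  0.1  5.5] M [-0.04  0.41 -1.31] open 0.0132 q [ 0.89  0.63 -0.69  1.72  0.48  0.96  1.65]
```

Moment about z jumped to −1.3 N·m at 94°, so the stop is confirmed (expected about 92°). I back off a few degrees into the slots and lift slowly.

>>> {"api": "drive_tool", "payload": {
  "steps": [
    {"x":0,"y":0,"z":0,"rx":0,"ry":0,"rz":-0.07,"gripper":1},
    {"x":0,"y":0,"z":0,"rx":0,"ry":0,"rz":-0.06,"gripper":1},
    {"x":0,"y":0,"z":0.003,"rx":0,"ry":0,"rz":0,"gripper":1},
    {"x":0,"y":0,"z":0.005,"rx":0,"ry":0,"rz":0,"gripper":1},
    {"x":0,"y":0,"z":0.005,"rx":0,"ry":0,"rz":0,"gripper":1}
  ]
}}

```text
time_s: 5.3
ee_pos: [0.5773, -0.2595, 0.1019]
tcp_rot: [0.027, 1.0, 0.0, -0.0]
contact_force: [1.8, 0.7, -2.6]
opening: 0.0129
```

```bash
python3 - <<'E'
from h import *
st()
E
```

```text
t 5.3 p [ 0.5773 -0.2595  0.1019] jaw 86.96 zax [-8.e-04  1.e-03 -1.e+00] F [ 1.8  0.7 -2.6] M [-0.05 -0.23 -0.03] open 0.0129 q [ 0.88  0.61 -0.68  1.72  0.45  0.98  1.55]
```

>>> {"api": "drive_tool", "payload": {
  "steps": [
    {"x":0,"y":0,"z":0.01,"rx":0,"ry":0,"rz":0,"gripper":1},
    {"x":0,"y":0,"z":0.015,"rx":0,"ry":0,"rz":0,"gripper":1},
    {"x":0,"y":0,"z":0.02,"rx":0,"ry":0,"rz":0,"gripper":1},
    {"x":0,"y":0,"z":0.025,"rx":0,"ry":0,"rz":0,"gripper":1},
    {"x":0,"y":0,"z":0.025,"rx":0,"ry":0,"rz":0,"gripper":1},
    {"x":0,"y":0,"z":0.025,"rx":0,"ry":0,"rz":0,"gripper":1},
    {"x":0,"y":0,"z":0.005,"rx":0,"ry":0,"rz":0,"gripper":1}
  ]
}}

```text
time_s: 6.0
ee_pos: [0.5797, -0.2603, 0.2323]
tcp_rot: [0.027, 1.0, -0.001, 0.003]
contact_force: [0.7, 0.3, -0.7]
opening: 0.0128
```

```bash
python3 - <<'E'
from h import *
st();p=ctrl.snapshot('wrist');save(p,'w5.png')
p=ctrl.snapshot('scene');save(p,'s5.png')
E
```

```text
t 6.0 p [ 0.5797 -0.2603  0.2323] jaw 86.93 zax [ 0.0061 -0.0031 -1.    ] F [ 0.7  0.3 -0.7] M [ 0.03 -0.1  -0.01] open 0.0128 q [ 0.93  0.47 -0.75  1.62  0.34  1.18  1.62]
```

View pics/s5.png

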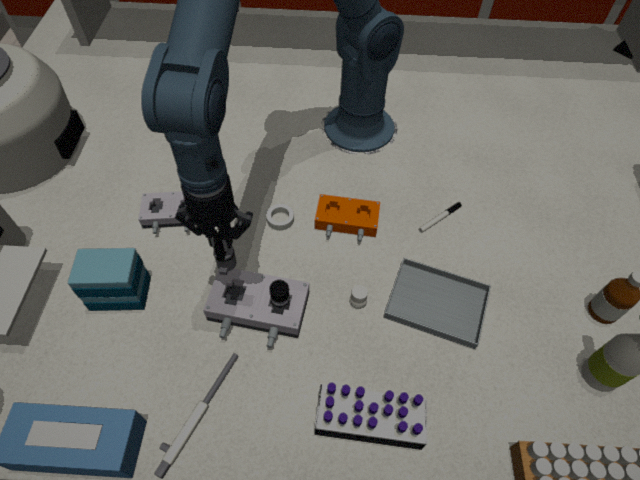

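View pics/w5.png

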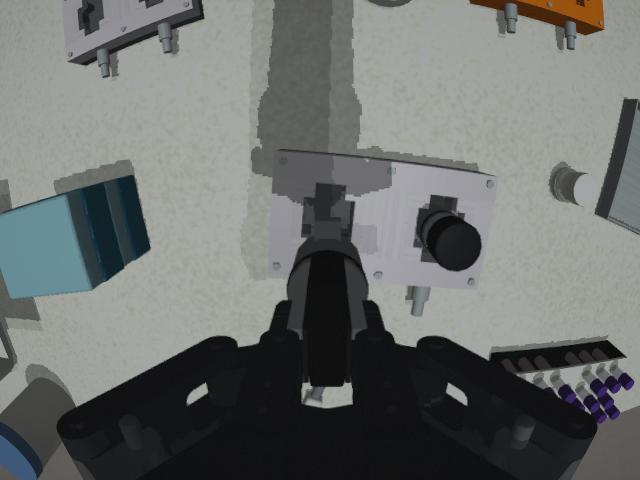

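The filter is out and hanging from the jaws at (330,260), its port is empty, and the plug is untouched. I carry it over the tray.

>>> {"api": "drive_tool", "payload": {
  "steps": [
    {"x":-0.002,"y":0.02,"z":0,"rx":0,"ry":0,"rz":0,"gripper":1},
    {"x":-0.002,"y":0.03,"z":0,"rx":0,"ry":0,"rz":0,"gripper":1},
    {"x":-0.002,"y":0.04,"z":0,"rx":0,"ry":0,"rz":0,"gripper":1},
    {"x":-0.002,"y":0.04,"z":0,"rx":0,"ry":0,"rz":0,"gripper":1},
    {"x":-0.002,"y":0.04,"z":0,"rx":0,"ry":0,"rz":0,"gripper":1},
    {"x":-0.002,"y":0.04,"z":0,"rx":0,"ry":0,"rz":0,"gripper":1},
    {"x":-0.002,"y":0.04,"z":0,"rx":0,"ry":0,"rz":0,"gripper":1},
    {"x":-0.002,"y":0.04,"z":0,"rx":0,"ry":0,"rz":0,"gripper":1},
    {"x":-0.002,"y":0.04,"z":0,"rx":0,"ry":0,"rz":0,"gripper":1},
    {"x":-0.002,"y":0.04,"z":0,"rx":0,"ry":0,"rz":0,"gripper":1},
    {"x":-0.002,"y":0.04,"z":0,"rx":0,"ry":0,"rz":0,"gripper":1},
    {"x":-0.002,"y":0.025,"z":0,"rx":0,"ry":0,"rz":0,"gripper":1}
  ]
}}

```text
time_s: 7.3
ee_pos: [0.5498, 0.1804, 0.2257]
tcp_rot: [0.024, 1.0, 0.001, -0.002]
contact_force: [-0.7, -0.0, -1.4]
opening: 0.013
```

```bash
python3 - <<'E'
from h import *
st()
E
```

```text
t 7.3 p [0.5498 0.1804 0.2257] jaw 87.28 zax [-0.0041  0.0017 -1.    ] F [-0.7 -0.  -1.4] M [ 0.02  0.05 -0.04] open 0.013 q [ 0.35  0.41 -0.9   1.76  0.35  1.15  0.86]
```

>>> {"api": "drive_tool", "payload": {
  "steps": [
    {"x":0.002,"y":-0.001,"z":-0.025,"rx":0,"ry":0,"rz":0,"gripper":1},
    {"x":0,"y":0,"z":-0.035,"rx":0,"ry":0,"rz":0,"gripper":1},
    {"x":0,"y":0,"z":-0.035,"rx":0,"ry":0,"rz":0,"gripper":1},
    {"x":0,"y":0,"z":-0.03,"rx":0,"ry":0,"rz":0,"gripper":1},
    {"x":0,"y":0,"z":-0.015,"rx":0,"ry":0,"rz":0,"gripper":1},
    {"x":0,"y":0,"z":-0.006,"rx":0,"ry":0,"rz":0,"gripper":1},
    {"x":0,"y":0,"z":0,"rx":0,"ry":0,"rz":0,"gripper":1}
  ]
}}

```text
time_s: 8.0
ee_pos: [0.5546, 0.1745, 0.0807]
tcp_rot: [0.026, 1.0, -0.0, -0.001]
contact_force: [0.0, -0.2, -0.6]
opening: 0.0126
```

```bash
python3 - <<'E'
from h import *
st();p=ctrl.snapshot('scene');save(p,'s6.png')
E
```

```text
t 8.0 p [0.5546 0.1745 0.0807] jaw 86.97 zax [-0.0019  0.     -1.    ] F [ 0.  -0.2 -0.6] M [0.01 0.04 0.06] open 0.0126 q [ 0.25  0.59 -0.78  1.85  0.52  0.91  0.74]
```

View pics/s6.png

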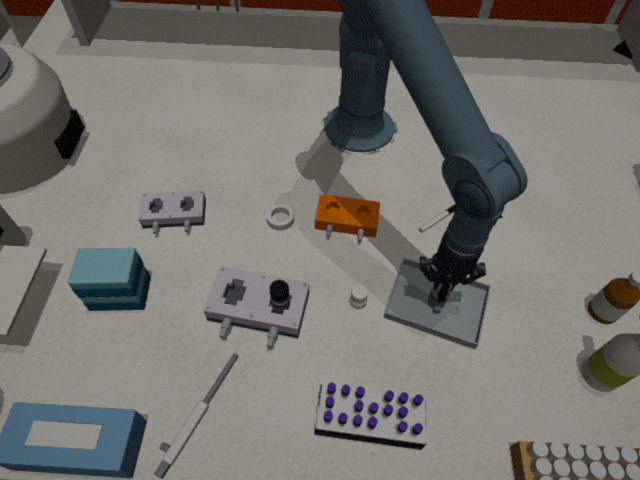

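The filter hangs just above the tray floor near its centre (438,298). I ease it down.

>>> {"api": "drive_tool", "payload": {
  "steps": [
    {"x":0,"y":0,"z":-0.003,"rx":0,"ry":0,"rz":0,"gripper":1},
    {"x":0,"y":0,"z":-0.002,"rx":0,"ry":0,"rz":0,"gripper":1},
    {"x":0,"y":0,"z":-0.001,"rx":0,"ry":0,"rz":0,"gripper":1},
    {"x":0,"y":0,"z":0,"rx":0,"ry":0,"rz":0,"gripper":1}
  ]
}}

```text
time_s: 8.45
ee_pos: [0.5559, 0.1739, 0.0756]
tcp_rot: [0.027, 1.0, -0.0, 0.0]
contact_force: [-0.4, 0.9, -0.6]
opening: 0.0133
```

>>> {"api": "drive_tool", "payload": {
  "steps": [
    {"x":0,"y":0,"z":-0.001,"rx":0,"ry":0,"rz":0,"gripper":1},
    {"x":0,"y":0,"z":-0.001,"rx":0,"ry":0,"rz":0,"gripper":1},
    {"x":0,"y":0,"z":0,"rx":0,"ry":0,"rz":0,"gripper":1}
  ]
}}

```text
time_s: 8.75
ee_pos: [0.5561, 0.1742, 0.0748]
tcp_rot: [0.027, 1.0, -0.0, 0.0]
contact_force: [-2.5, -0.7, 7.5]
opening: 0.0129
```

Contact: 7.5 N upward at the expected height (0.0748). I open gently.

>>> {"api": "drive_tool", "payload": {
  "steps": [
    {"x":0,"y":0,"z":0.001,"rx":0,"ry":0,"rz":0,"gripper":1},
    {"x":0,"y":0,"z":0,"rx":0,"ry":0,"rz":0,"gripper":0.7},
    {"x":0,"y":0,"z":0,"rx":0,"ry":0,"rz":0,"gripper":0.5},
    {"x":0,"y":0,"z":0,"rx":0,"ry":0,"rz":0,"gripper":0.3},
    {"x":0,"y":0,"z":0,"rx":0,"ry":0,"rz":0,"gripper":0.3}
  ]
}}

```text
time_s: 9.25
ee_pos: [0.5556, 0.174, 0.0741]
tcp_rot: [0.027, 1.0, 0.0, -0.0]
contact_force: [-0.1, -0.3, -0.3]
opening: 0.0599
```

```bash
python3 - <<'E'
from h import *
st();p=ctrl.snapshot('wrist');save(p,'w7.png')
E
```

```text
t 9.25 p [0.5556 0.174  0.0741] jaw 86.92 zax [-1.e-04  1.e-04 -1.e+00] F [-0.1 -0.3 -0.3] M [-0.    0.    0.05] open 0.0599 q [ 0.25  0.6  -0.78  1.85  0.53  0.9   0.74]
```

View pics/w7.png

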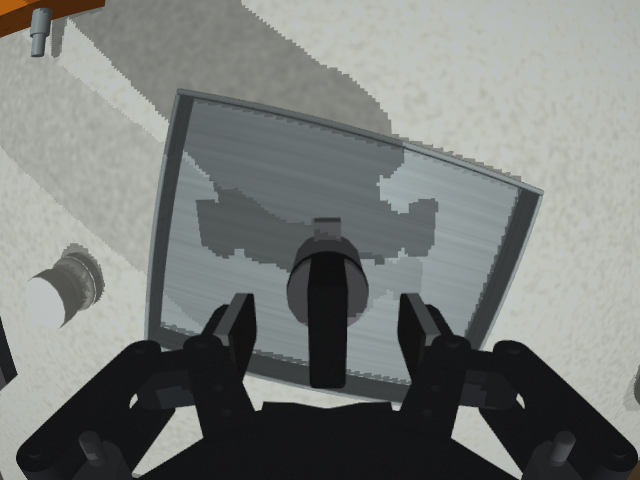

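The filter stands free between the open fingers at (328,290), inside the tray walls. I retract straight up, then move aside.

>>> {"api": "drive_tool", "payload": {
  "steps": [
    {"x":0,"y":0,"z":0.02,"rx":0,"ry":0,"rz":0,"gripper":0.3},
    {"x":0,"y":0,"z":0.03,"rx":0,"ry":0,"rz":0,"gripper":0.3},
    {"x":0,"y":0,"z":0.04,"rx":0,"ry":0,"rz":0,"gripper":0.3},
    {"x":0,"y":0,"z":0.04,"rx":0,"ry":0,"rz":0,"gripper":0.3},
    {"x":-0.03,"y":-0.03,"z":0.03,"rx":0,"ry":0,"rz":0,"gripper":0.3},
    {"x":-0.03,"y":-0.03,"z":0.03,"rx":0,"ry":0,"rz":0,"gripper":0.3},
    {"x":-0.03,"y":-0.03,"z":0,"rx":0,"ry":0,"rz":0,"gripper":0.3},
    {"x":0,"y":0,"z":0,"rx":0,"ry":0,"rz":0,"gripper":0.3}
  ]
}}

```text
time_s: 10.1
ee_pos: [0.4644, 0.0807, 0.2612]
tcp_rot: [0.03, 1.0, -0.004, -0.001]
contact_force: [-0.3, -0.5, -0.2]
opening: 0.0599
```

```bash
python3 - <<'E'
from h import *
st();p=ctrl.snapshot('scene');save(p,'s8.png')
w=cloud(p);x,y,z=w[...,0],w[...,1],w[...,2]
for n,b in [('filter',(abs(x-.555)<.05)&(abs(y-.175)<.05)),('plug',(abs(x-.593)<.04)&(abs(y+.16)<.04))]:
    lo,hi=(.075,.1) if n=='filter' else (.09,.115)
    m=b&(z>lo)&(z<hi);print(n,m.sum(),cv2.minAreaRect((w[m][:,:2]*1000).astype(np.float32)),np.median(z[m]))
E
```

```text
t 10.1 p [0.4644 0.0807 0.2612] jaw 86.51 zax [-0.0028 -0.0082 -1.    ] F [-0.3 -0.5 -0.2] M [ 0.02  0.05 -0.05] open 0.0599 q [ 0.68  0.11 -0.98  1.95  0.11  1.13  1.17]
filter 167 ((556.3309936523438, 175.61468505859375), (15.123919486999512, 45.970787048339844), 88.10826873779297) 0.0869990503226701
plug 312 ((594.3920288085938, -158.6844482421875), (38.68360900878906, 38.600868225097656), 58.8889274597168) 0.10243299467904919
```

View pics/s8.png

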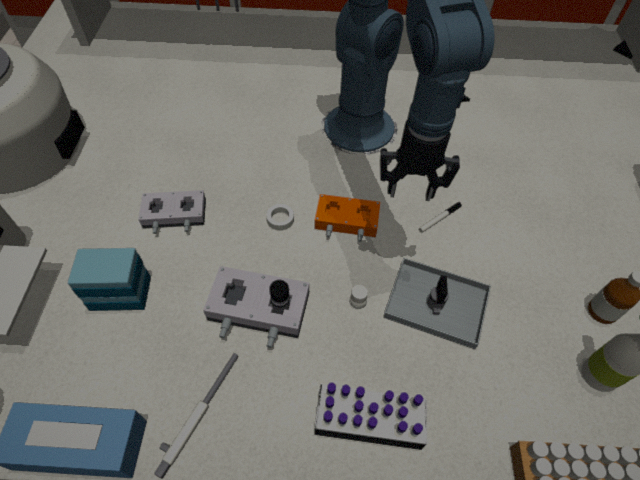

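The filter stands upright in the tray at (440,293), with its top at 87 mm (expected 88). The plug is unmoved at (280,292), and the arm is clear. I hand in.

```bash
python3 - <<'E'
from h import *
print(ctrl.hand_in())
E
```

```text
the job is handed in; nothing more can be done
None
```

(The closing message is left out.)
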